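# File a coated sample plate in the narrowest slot that takes it

## Robot

A 6-joint arm with a two-finger parallel gripper is mounted at the origin on the work surface. World frame = base frame: x ahead of the robot, y to its left, z up, the work surface at z = 0. Lengths are in m, angles in degrees, forces in N, time in s.
With the tool pointing down it reaches from about 0.375 to 0.9 m from the base axis. Payload 3.1 kg.
Tool frame: the origin (TCP) lies on the centre line of the jaws, within the pads' length; the fingertips stand 25 mm ahead of it and the grasp point (between the pads) lies 6 mm ahead of it; z points along the fingers, y is the line along which they close (so a half turn about z gives the same grasp; the last joint's range is limited). The gripper opens to 87 mm and grips with 3 to 60 N. Pads are 19 mm wide; open, the fingers measure 117 mm over their backs; the gripper's body (75 mm by 190 mm) begins 51 mm behind the grasp point.
Start: joints at [65.919, 30.224, 82.088, -0, 67.689, -10.227], TCP at [0.15, 0.607, 0.248] pointing down, gripper open.
Joint ranges: [-176.69, 176.69], [-43.24, 126.21], [12.49, 139.97], [-82, 262], [0, 151.66], [-163.58, 163.58]. Speed limits (degrees/s): [159.86, 159.86, 180, 180, 180, 180].

## Interface

Orientations are given as a 3x3 rotation matrix whose columns are the frame's x, y, z axes.
In Python, from rig import * gives the robot as it stands.
- The arm moves only by the tool step_arm, never from a script. Its argument "steps" is a list of rows, each a list of 7 numbers: the shift along the tool's x, y, z normalised to -1 to 1, where 1 is 0.3 m, then the turn, a rotation vector about the tool's x, y, z normalised to -1 to 1, where 1 is 45 degrees, then the gripper's target within -1 to 1 (shut at 1, half-way at 0, fully open at -1). A call has 1 to 8 rows; each row is the pose to reach, as a shift and turn from the pose commanded when the call began, along the tool's axes at that moment; what a row does not reach only later rows make up. A row lasts 1/12 s, in which the tool goes at most 41.7 mm and 7.16 degrees, less where a joint would pass 70% of its speed; a pose out of reach is approached as far as the arm can. A call with a number of a shift or a turn outside -1 to 1 is refused whole. A call with a gripper value outside its range is refused whole. The fingers move at their own pace and stop on an object; the grip force is fixed at half the most. Time passes only in rows, so rows that repeat a pose let the fingers close. It gives the time, the measured TCP pose, the force, the opening and the grip force at its end, in the units of the state.
- read_state(): the state, without advancing time (a new reading comes with each control period).
- capture(name): name is "scene" or "top" or "wrist"; returns a dict with "image" (400x640x3 uint8, red, green, blue), "vertical_fov" (degrees; the focal length in pixels is half the picture's height over the tangent of half this angle, whatever the lens; pixels are square), "cx", "cy" (the principal point, pixels), "world_from_camera" (4x4, takes a point from camera to world coordinates); the wrist camera has in their place "T_tool_cam" (4x4, takes a point from camera to tool coordinates, whose origin is the TCP and whose axes are the flange's). Camera axes: x right, y down, z forward; pixel columns grow to the right and rows downward; lengths in m; the calibration is good to about 2 mm. A picture is of the moment at which its call begins: read the wrist's pose just before it. There is no depth.
- hand_in(): hands the job in; it is judged then, once.
The state is a dict: "time_s": time; "joint_positions": joint angles; "qvel": joint speeds; "tau": joint torques, N m; "position": TCP position; "tcp_rot": TCP orientation; "force": force on the tool from outside, world axes, zero at the start; "moment": the same for the moment, N m; "opening": opening from 0.0 (shut) to 1.0 (fully open); "grasp_force": force on a finger pad.
Only numpy, scipy, OpenCV 4.12 (cv2) and the standard library are available. Lean on these libraries where they do the work, as an engineer would, in place of code of your own. Each camera call takes 0.05 s, during which the arm holds its last target. There are 200 camera calls.

## Task

Take the sample plate that stands on the blue pad by its rail and file it in the graded rack: starting at the narrowest slot, set it gently on each slot in turn, and leave it in the first one that accepts it, fully home on the base and upright, let go. The coat is brittle and its thickness is not marked, so touch down slowly and never force it into or against the rack. Leave the other two plates and the jars alone.

Things in the scene. Friction and masses are not known exactly. Their poses are not given: they have to be found in the camera images.
- rack: Graded rack, fixed: plywood base 90 (x) x 140 (y) x 10 high with five wooden fins, 60 long (x), 14 thick (y), 35 tall, tops 45 above the table. Between them four upright slots, open at top and ends, 35 deep down to the base, square unchamfered edges. They widen along its +y: 5, 10, 15, 20 mm wide, centres at y = -43.5, -22.0, +4.5, +36.0 mm. Red strip at the narrowest. Origin: centre of underside.
- slot1 (a point): Centre of the mouth of the 5 mm wide slot, level with the fin tops (45 mm above the table); x runs along the slot, y across it. The rack is hard: a plate touching down on it faster than about 15 mm/s takes a sharp knock that can chip the coat.
- slot2 (a point): Centre of the mouth of the 10 mm wide slot, level with the fin tops (45 mm above the table); x runs along the slot, y across it. The rack is hard: a plate touching down on it faster than about 15 mm/s takes a sharp knock that can chip the coat.
- slot3 (a point): Centre of the mouth of the 15 mm wide slot, level with the fin tops (45 mm above the table); x runs along the slot, y across it. The rack is hard: a plate touching down on it faster than about 15 mm/s takes a sharp knock that can chip the coat.
- slot4 (a point): Centre of the mouth of the 20 mm wide slot, level with the fin tops (45 mm above the table); x runs along the slot, y across it. The rack is hard: a plate touching down on it faster than about 15 mm/s takes a sharp knock that can chip the coat.
- pad: Flat blue pad 160 x 120 on the table, 1 thick: the stand on it holds the plate to be filed. Origin: its centre.
- stand_rust: Black stand of the rust-coloured plate, fixed: trough 100 (x) x 42 (y) outside, 46 high, inside 88 x 22, inner floor 6 above the table. Any of the three stands may be the one on the blue pad (then within 30 mm of the pad's centre; the others are over 100 mm away). Origin: centre of underside.
- plate_rust: Rust-coated sample plate, loose, upright in its stand: 80 wide (x), 100 tall (z), 100-210 g. Lowest 40 mm coated evenly on both faces; the coated thickness (y), 5 to 19 mm, is unknown and differs per plate. Above: 35 mm bare white board 6 thick, then a rail 16 thick. The right slot leaves about 2 mm play in all; slots too narrow are at least 3 mm too narrow. Origin: centre of bottom edge.
- rail_rust (a point): Middle of the aluminium grip rail on top of the rust-coloured plate, 87.5 mm above the plate's bottom edge; the rail is 80 long (x), 16 thick (y), 25 tall.
- stand_grey: Black stand of the grey-coloured plate, fixed: trough 100 (x) x 42 (y) outside, 46 high, inside 88 x 22, inner floor 6 above the table. Any of the three stands may be the one on the blue pad (then within 30 mm of the pad's centre; the others are over 100 mm away). Origin: centre of underside.
- plate_grey: Grey-coated sample plate, loose, upright in its stand: 80 wide (x), 100 tall (z), 100-210 g. Lowest 40 mm coated evenly on both faces; the coated thickness (y), 5 to 19 mm, is unknown and differs per plate. Above: 35 mm bare white board 6 thick, then a rail 16 thick. The right slot leaves about 2 mm play in all; slots too narrow are at least 3 mm too narrow. Origin: centre of bottom edge.
- rail_grey (a point): Middle of the aluminium grip rail on top of the grey-coloured plate, 87.5 mm above the plate's bottom edge; the rail is 80 long (x), 16 thick (y), 25 tall.
- stand_sand: Black stand of the sand-coloured plate, fixed: trough 100 (x) x 42 (y) outside, 46 high, inside 88 x 22, inner floor 6 above the table. Any of the three stands may be the one on the blue pad (then within 30 mm of the pad's centre; the others are over 100 mm away). Origin: centre of underside.
- plate_sand: Sand-coated sample plate, loose, upright in its stand: 80 wide (x), 100 tall (z), 100-210 g. Lowest 40 mm coated evenly on both faces; the coated thickness (y), 5 to 19 mm, is unknown and differs per plate. Above: 35 mm bare white board 6 thick, then a rail 16 thick. The right slot leaves about 2 mm play in all; slots too narrow are at least 3 mm too narrow. Origin: centre of bottom edge.
- rail_sand (a point): Middle of the aluminium grip rail on top of the sand-coloured plate, 87.5 mm above the plate's bottom edge; the rail is 80 long (x), 16 thick (y), 25 tall.
- jar_tan: Closed round jar, tan with an aluminium lid, 66 diameter, about 60 high, a bystander. Origin: centre of the underside.
- jar_green: Closed round jar, green with an aluminium lid, 66 diameter, about 60 high, a bystander. Origin: centre of the underside.
Not all that is in view belongs to the job. Leave any purple look-alike of the plate_sand alone.

How it is judged (in metres and radians):
On the way, in this order (a step that is already met when the one before it is completed fails the run):
1. the plate from the blue pad is set on the narrowest slot and touches the rack there (((horizontal distance between stand_rust and pad below 0.06 m and y of plate_rust in the frame of rack between -0.053 and -0.034 m and x of plate_rust in the frame of rack between -0.05 and 0.05 m and z of plate_rust in the frame of rack below 0.048 m and contact force between plate_rust and rack above 0.5 N) or (horizontal distance between stand_grey and pad below 0.06 m and y of plate_grey in the frame of rack between -0.053 and -0.034 m and x of plate_grey in the frame of rack between -0.05 and 0.05 m and z of plate_grey in the frame of rack below 0.048 m and contact force between plate_grey and rack above 0.5 N) or (horizontal distance between stand_sand and pad below 0.06 m and y of plate_sand in the frame of rack between -0.053 and -0.034 m and x of plate_sand in the frame of rack between -0.05 and 0.05 m and z of plate_sand in the frame of rack below 0.048 m and contact force between plate_sand and rack above 0.5 N))), for 0.05 s.
2. it is then set on, or let into, the second slot (((horizontal distance between stand_rust and pad below 0.06 m and y of plate_rust in the frame of rack between -0.034 and -0.01 m and x of plate_rust in the frame of rack between -0.05 and 0.05 m and z of plate_rust in the frame of rack below 0.048 m and (contact force between plate_rust and rack above 0.5 N or z of plate_rust in the frame of rack below 0.044 m)) or (horizontal distance between stand_grey and pad below 0.06 m and y of plate_grey in the frame of rack between -0.034 and -0.01 m and x of plate_grey in the frame of rack between -0.05 and 0.05 m and z of plate_grey in the frame of rack below 0.048 m and (contact force between plate_grey and rack above 0.5 N or z of plate_grey in the frame of rack below 0.044 m)) or (horizontal distance between stand_sand and pad below 0.06 m and y of plate_sand in the frame of rack between -0.034 and -0.01 m and x of plate_sand in the frame of rack between -0.05 and 0.05 m and z of plate_sand in the frame of rack below 0.048 m and (contact force between plate_sand and rack above 0.5 N or z of plate_sand in the frame of rack below 0.044 m)))), for 0.05 s.
3. if the second slot accepts it, it is home there; if not, it is set on, or let into, the third slot (((horizontal distance between stand_rust and pad below 0.06 m and y of plate_rust in the frame of rack between -0.034 and -0.01 m and x of plate_rust in the frame of rack between -0.05 and 0.05 m and z of plate_rust in the frame of rack below 0.014 m) or (horizontal distance between stand_grey and pad below 0.06 m and y of plate_grey in the frame of rack between -0.01 and 0.019 m and x of plate_grey in the frame of rack between -0.05 and 0.05 m and z of plate_grey in the frame of rack below 0.048 m and (contact force between plate_grey and rack above 0.5 N or z of plate_grey in the frame of rack below 0.044 m)) or (horizontal distance between stand_sand and pad below 0.06 m and y of plate_sand in the frame of rack between -0.01 and 0.019 m and x of plate_sand in the frame of rack between -0.05 and 0.05 m and z of plate_sand in the frame of rack below 0.048 m and (contact force between plate_sand and rack above 0.5 N or z of plate_sand in the frame of rack below 0.044 m)))), for 0.05 s.
At the end, for the whole second after the job is handed in: The plate whose stand is on the blue pad is in the narrowest slot that accepts it (across the slot within 5 mm of its centre, along it within 25 mm), its bottom edge within 4 mm of the rack's base, upright and in line with the slot within 0.15 rad, at rest, released (((horizontal distance between stand_rust and pad below 0.06 m and y of plate_rust in the frame of rack between -0.027 and -0.017 m and x of plate_rust in the frame of rack between -0.025 and 0.025 m and z of plate_rust in the frame of rack below 0.014 m and angle between plate_rust's own z axis and vertical below 0.15 rad and angle between the y axis of plate_rust and the y axis of rack, either way round below 0.15 rad and linear speed of plate_rust below 0.02 m/s) or (horizontal distance between stand_grey and pad below 0.06 m and y of plate_grey in the frame of rack between -0.0005 and 0.0095 m and x of plate_grey in the frame of rack between -0.025 and 0.025 m and z of plate_grey in the frame of rack below 0.014 m and angle between plate_grey's own z axis and vertical below 0.15 rad and angle between the y axis of plate_grey and the y axis of rack, either way round below 0.15 rad and linear speed of plate_grey below 0.02 m/s) or (horizontal distance between stand_sand and pad below 0.06 m and y of plate_sand in the frame of rack between 0.031 and 0.041 m and x of plate_sand in the frame of rack between -0.025 and 0.025 m and z of plate_sand in the frame of rack below 0.014 m and angle between plate_sand's own z axis and vertical below 0.15 rad and angle between the y axis of plate_sand and the y axis of rack, either way round below 0.15 rad and linear speed of plate_sand below 0.02 m/s))); the robot touches nothing.
It fails at once if a plate is forced against the rack with more than 70 N (contact force between any of plate_rust, plate_grey, plate_sand and rack above 70 N).
It fails at once if a plate other than the one on the blue pad is disturbed (a second plate shifted by more than 25 mm) (distance of each of rail_rust, rail_grey from where it was at the start of the episode above 0.025 m or distance of each of rail_grey, rail_sand from where it was at the start of the episode above 0.025 m or distance of each of rail_rust, rail_sand from where it was at the start of the episode above 0.025 m).
It fails at once if a jar is shifted by more than 30 mm or tipped (distance of any of jar_tan, jar_green from where it was at the start of the episode above 0.03 m or angle between any of jar_tan, jar_green's own z axis and vertical above 0.3 rad).
It also fails if it takes over 72 s, if anything falls off the work surface, if the arm or the gripper's body presses on something with over 40 N, if the wrist force passes 120 N, or if a joint passes its speed limit or range.

## Working session

There is one attempt and no reset: what is moved stays moved. The work goes in short steps, Python scripts to look and compute and a tool call to move; the robot and the scene stay as the last step left them, time stands still between calls to the robot, and variables do not carry over. Pictures are saved under pics/ and viewed, at most 10 in all, crops included, and the job is handed in when it is done.

Besides the shell and the picture viewer there is one more tool, called as a command line: name --pt "numbers of a row" for each row, then --argument value for the rest. step_arm: Moves the arm, as the interface text tells. Scaled input: -1 to 1 covers 0.3 m each way for a shift and 45 degrees each way for a turn. Its arguments: {"type":"object","properties":{"steps":{"type":"array"}},"required":["steps"]}

```bash
mkdir -p pics; ls; python3 - <<'E'
from rig import *
import cv2,numpy as np,pickle
s=read_state();print(s['time_s'],s['position'],s['tcp_rot'],s['opening'],s['force'])
d={}
for n in('scene','top'):
    c=capture(n);d[n]=c
    cv2.imwrite(f'pics/{n}0.png',cv2.cvtColor(c['image'],cv2.COLOR_RGB2BGR))
    print(n,c['vertical_fov'],c['cx'],c['cy'],np.round(c['world_from_camera'],4).tolist())
pickle.dump(d,open('c0.pkl','wb'))
E
```

```text
pics
0.0 [0.14934361 0.60621177 0.24657181] [[-9.70923565e-01  2.39388314e-01 -8.16171017e-04]
 [ 2.39389485e-01  9.70921654e-01 -1.95348826e-03]
 [ 3.24795853e-04 -2.09207054e-03 -9.99997759e-01]] 1.0011280179025448 [ 0.98853627  0.53925682 -0.4159107 ]
scene 46.25590184438532 315.02529901245833 201.1783165935612 [[-0.4313, 0.7213, -0.5419, 1.0662], [0.9022, 0.3427, -0.2618, 0.2465], [-0.0031, -0.6019, -0.7986, 0.8479], [0.0, 0.0, 0.0, 1.0]]
top 51.40424998293618 317.62877198096203 203.58906492142103 [[0.0066, -0.9863, 0.1651, 0.4062], [-0.9999, -0.0078, -0.0069, 0.004], [0.008, -0.165, -0.9863, 1.0582], [0.0, 0.0, 0.0, 1.0]]
```

View pics/scene0.png

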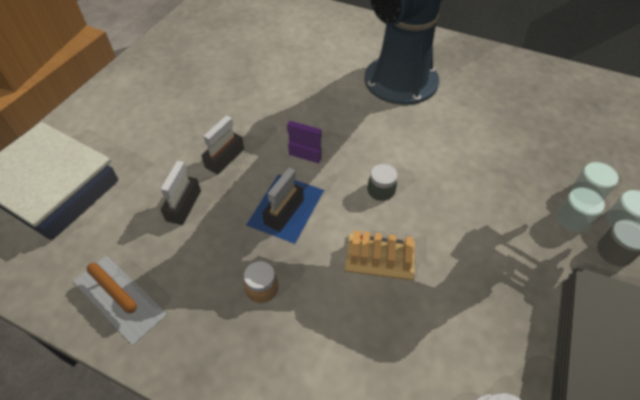

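View pics/top0.png

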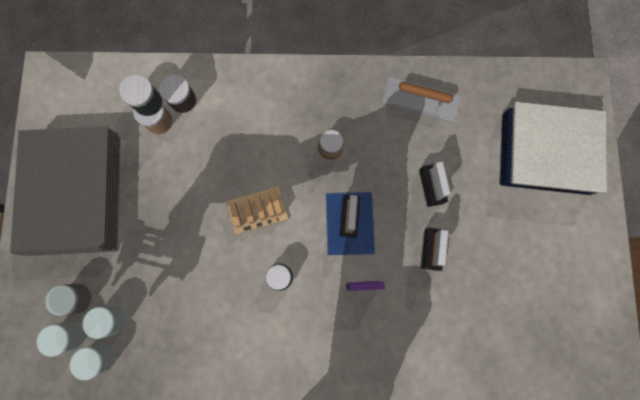

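Candidates for the target in the top picture are the plate on the blue pad at (350,215), the plates at (437,183) and (436,248), and the purple look-alike at (365,286). I pick (350,215), which is on the pad. The rack is at about (258,210). Next I check a close crop.

```bash
cat > h.py <<'E'
import numpy as np
def ray(c,u,v,z):
    f=200/np.tan(np.radians(c['vertical_fov']/2));T=np.array(c['world_from_camera'])
    d=T[:3,:3]@np.array([(u-c['cx'])/f,(v-c['cy'])/f,1]);o=T[:3,3]
    return o+d*(z-o[2])/d[2]
def proj(c,p):
    f=200/np.tan(np.radians(c['vertical_fov']/2));T=np.linalg.inv(np.array(c['world_from_camera']))
    q=T[:3,:3]@np.array(p)+T[:3,3];return q[0]/q[2]*f+c['cx'],q[1]/q[2]*f+c['cy']
E
python3 - <<'E'
import pickle,cv2,numpy as np
from h import *
d=pickle.load(open('c0.pkl','rb'))
a=cv2.resize(d['top']['image'][170:270,220:380],None,fx=5,fy=5,interpolation=cv2.INTER_CUBIC)[:,:,::-1]
b=cv2.resize(d['scene']['image'][160:290,240:420],None,fx=4.4,fy=4.4,interpolation=cv2.INTER_CUBIC)[:,:,::-1]
a=cv2.convertScaleAbs(a,alpha=1.5,beta=10)
cv2.imwrite('pics/topc.png',a);cv2.imwrite('pics/scenec.png',cv2.convertScaleAbs(b,alpha=1.5))
E
```

```text
(no output)
```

View pics/topc.png

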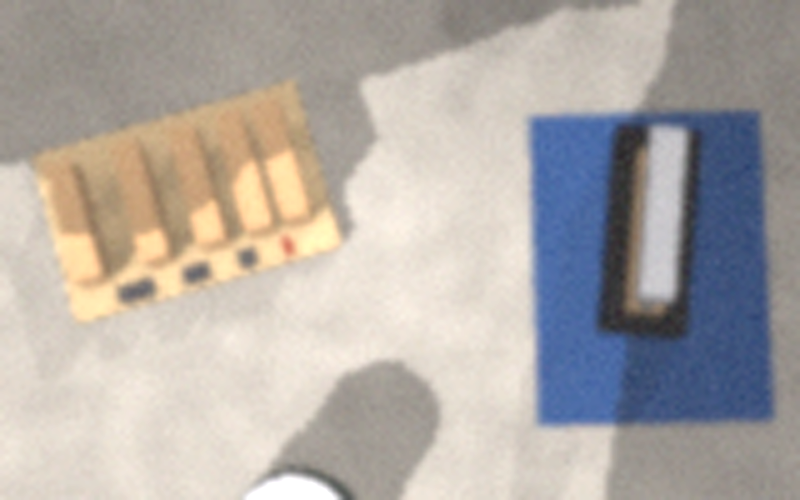

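View pics/scenec.png

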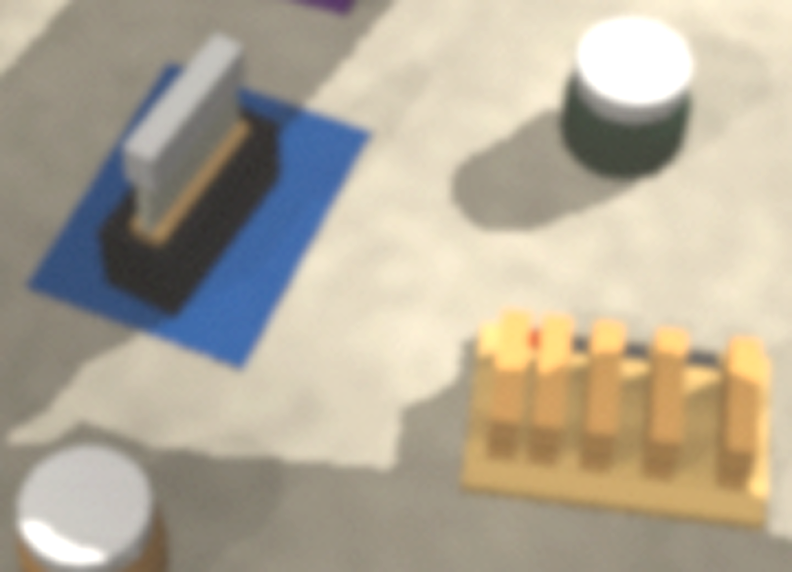

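Black stand on the pad with a tan (sand) coat showing beside the silver rail: the target is plate_sand. Rack red strip is at crop (288,245), the right-hand end.

```bash
python3 - <<'E'
import pickle,cv2,numpy as np
from h import *
from scipy.optimize import least_squares
d=pickle.load(open('c0.pkl','rb'));c=d['top'];s=d['scene']
U=lambda p:(220+(p[0]+.5)/5-.5,170+(p[1]+.5)/5-.5)
V=lambda p:(240+(p[0]+.5)/4.4-.5,160+(p[1]+.5)/4.4-.5)
# rail top, corners x+y+, x+y-, x-y-, x-y+ 
R=[ray(c,*U(p),.1065) for p in[(649,125),(689,125),(676,303),(638,300)]];R=np.array(R)
print('rail',R.mean(0),np.linalg.norm(R[0]-R[3]),np.linalg.norm(R[0]-R[1]))
ax=(R[0]+R[1]-R[2]-R[3]);print('rail yaw',np.degrees(np.arctan2(ax[1],ax[0])))
S=[ray(c,*U(p),.046) for p in[(616,125),(701,130),(686,338),(600,330)]];S=np.array(S);print('stand',S.mean(0))
ax=(S[0]+S[1]-S[2]-S[3]);print('stand yaw',np.degrees(np.arctan2(ax[1],ax[0])),np.linalg.norm(S[0]-S[3]))
B=np.array([ray(c,*U(p),.01) for p in[(35,155),(297,82),(342,242),(78,320)]])
M=np.array([[45,70],[45,-70],[-45,-70],[-45,70]])/1000
def f(q):
    C,Sn=np.cos(q[2]),np.sin(q[2]);return (M@np.array([[C,Sn],[-Sn,C]])+q[:2]-B[:,:2]).ravel()
r=least_squares(f,[.5,.2,0]);print('rack top',r.x[:2],np.degrees(r.x[2]),np.round(r.fun*1e3,1))
B2=np.array([ray(s,*V(p),z) for p,z in[((461,487),.01),((765,520),.01)]]);print('rack scene x+ corners y-,y+',B2)
C,Sn=np.cos(r.x[2]),np.sin(r.x[2])
print('top pred',[(r.x[:2]+np.array([[C,-Sn],[Sn,C]])@m) for m in M[[1,0]]])
E
```

```text
rail [ 0.54609063 -0.08281298  0.1065    ] 0.08213405246294209 0.018672488138897537
rail yaw -4.259410769555486
stand [ 0.5463532  -0.08224944  0.046     ]
stand yaw -4.608739829341366 0.10217373150882449
rack top [0.56536961 0.150483  ] 16.71843489153288 [ 0.8  1.   1.8 -0.1 -1.5 -1.3 -1.1  0.4]
rack scene x+ corners y-,y+ [[0.62960188 0.10047556 0.01      ]
 [0.58590582 0.23148309 0.01      ]]
top pred [array([0.62860427, 0.09638699]), array([0.58833065, 0.23046919])]
```

```bash
cat >> h.py <<'E'
from scipy.spatial.transform import Rotation as Ro
def target_rot(yaw):   # tool down, tool y at world yaw+90
    a=np.radians(yaw);return np.array([[-np.cos(a),-np.sin(a),0],[-np.sin(a),np.cos(a),0],[0,0,-1.]])
def step(s,p,yaw):
    R=np.array(s['tcp_rot']);sh=R.T@(np.array(p)-s['position'])/.3
    tu=Ro.from_matrix(R.T@target_rot(yaw)).as_rotvec(degrees=True)/45
    print('shift',np.round(sh,4),'turn',np.round(tu,4))
E
python3 - <<'E'
from rig import *
from h import *
s=read_state();step(s,[.56,.15,.25],17)
E
```

```text
shift [-1.693  -1.1489 -0.0094] turn [-0.0023 -0.0011 -0.6856]
```

step_arm --pt "-0.85 -0.57 0 0 0 -0.35 -1" --pt "-0.85 -0.57 0 0 0 -0.35 -1" --pt "-0.85 -0.57 0 0 0 -0.35 -1" --pt "-0.85 -0.57 0 0 0 -0.35 -1" --pt "-0.85 -0.57 0 0 0 -0.35 -1" --pt "-0.85 -0.57 0 0 0 -0.35 -1" --pt "-0.85 -0.57 0 0 0 -0.35 -1" --pt "-0.85 -0.57 0 0 0 -0.35 -1"

```text
time_s: 0.77
position: [0.3589, 0.3764, 0.2473]
tcp_rot: [[-1.0, -0.03, 0.001], [-0.03, 1.0, -0.002], [-0.001, -0.002, -1.0]]
force: [-0.2, 0.2, -1.0]
opening: 1.002
grasp_force: 0.0
```

```bash
python3 - <<'E'
from rig import *
from h import *
s=read_state();step(s,[.56,.15,.25],17)
E
```

```text
shift [-0.6474 -0.7745 -0.0072] turn [-0.0023  0.0006 -0.3394]
```

step_arm --pt "-0.65 -0.78 0 0 0 -0.34 -1" --pt "-0.65 -0.78 0 0 0 -0.34 -1" --pt "-0.65 -0.78 0 0 0 -0.34 -1" --pt "-0.65 -0.78 0 0 0 -0.34 -1" --pt "-0.65 -0.78 0 0 0 -0.34 -1" --pt "-0.65 -0.78 0 0 0 -0.34 -1" --pt "-0.65 -0.78 0 0 0 -0.34 -1" --pt "-0.65 -0.78 0 0 0 -0.34 -1"

```text
time_s: 1.43
position: [0.5621, 0.1485, 0.2474]
tcp_rot: [[-0.956, -0.293, 0.002], [-0.293, 0.956, -0.001], [-0.002, -0.002, -1.0]]
force: [0.0, 0.3, 0.2]
opening: 1.001
grasp_force: 0.0
```

```bash
python3 - <<'E'
from rig import *
from h import *
import cv2,pickle
s=read_state();c=capture('wrist');print(s['time_s'],s['position'],np.round(s['tcp_rot'],4).tolist(),abs(s['qvel']).max() if hasattr(s['qvel'],'max') else s['qvel'])
print(c['vertical_fov'],c['cx'],c['cy'],np.round(c['T_tool_cam'],4).tolist())
pickle.dump((s,c),open('w1.pkl','wb'))
cv2.imwrite('pics/w1.png',cv2.convertScaleAbs(c['image'][:,:,::-1],alpha=1.4))
E
```

```text
1.4333 [0.5620977  0.14847051 0.24735163] [[-0.9562, -0.2928, 0.0022], [-0.2928, 0.9562, -0.0013], [-0.0018, -0.0019, -1.0]] 19.304114843889934
58.80748342792043 323.5087968681197 199.426259542249 [[0.0004, -0.9522, -0.3055, 0.085], [1.0, 0.0003, 0.0003, -0.0], [-0.0002, -0.3055, 0.9522, -0.1374], [0.0, 0.0, 0.0, 1.0]]
```

View pics/w1.png

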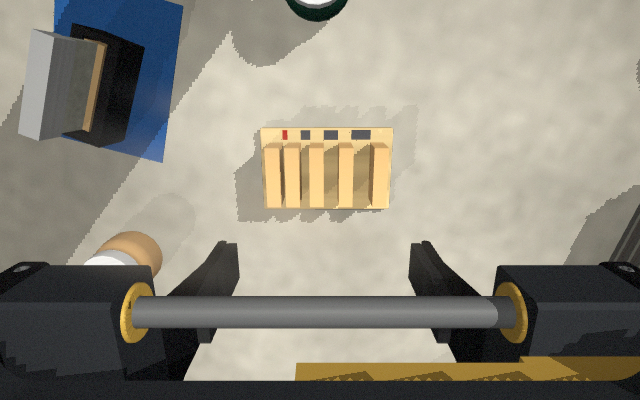

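Wrist view: rack at pixels (261–394, 127–209), red strip at (284,134), pad plate upper left. I take a still crop to pick corners.

```bash
python3 - <<'E'
from rig import *
from h import *
import cv2,pickle
s=read_state();c=capture('wrist');print(s['time_s'],s['position'],np.round(s['tcp_rot'],4).tolist(),np.abs(s['qvel']).max())
pickle.dump((s,c),open('w2.pkl','wb'))
a=cv2.resize(c['image'][115:220,250:405],None,fx=5,fy=5,interpolation=cv2.INTER_CUBIC)[:,:,::-1]
cv2.imwrite('pics/w2.png',cv2.convertScaleAbs(a,alpha=1.0))
E
```

```text
1.4833 [0.56439303 0.14655765 0.24734692] [[-0.9567, -0.291, 0.0048], [-0.291, 0.9567, -0.0028], [-0.0038, -0.004, -1.0]] 4.352543991178158
```

View pics/w2.png

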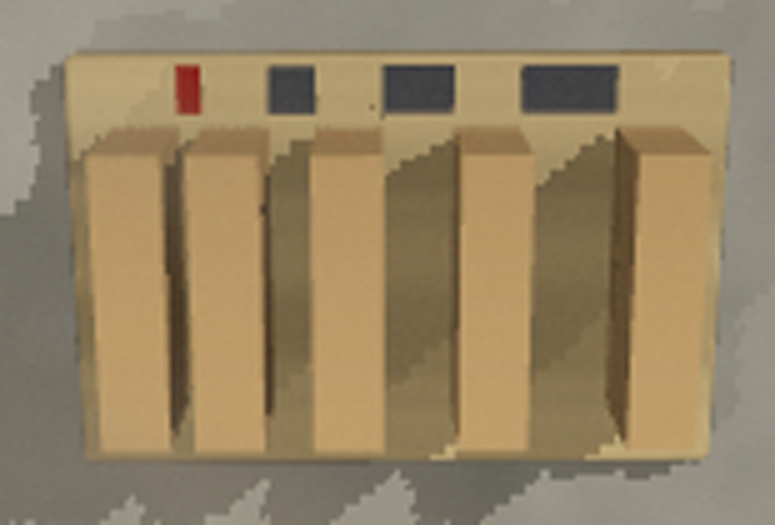

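Fin tops are clear: near ends on crop row 153, far ends on row 453. I fit the rack pose to these 20 corners.

```bash
cat >> h.py <<'E'
def wcam(s,c):
    T=np.eye(4);T[:3,:3]=s['tcp_rot'];T[:3,3]=s['position']
    return dict(c,world_from_camera=T@np.array(c['T_tool_cam']))
from scipy.optimize import least_squares
def fitpose(c,P,uv,x0):
    def f(q):
        C,S=np.cos(q[2]),np.sin(q[2])
        return np.array([np.subtract(proj(c,[q[0]+C*p[0]-S*p[1],q[1]+S*p[0]+C*p[1],p[2]]),m) for p,m in zip(P,uv)]).ravel()
    r=least_squares(f,x0);return r.x,r.fun
E
python3 - <<'E'
from h import *
import pickle
s,c=pickle.load(open('w2.pkl','rb'));c=wcam(s,c)
ys=[-60,-46,-41,-27,-17,-3,12,26,46,60]
n=[87,162,187,263,311,383,460,532,637,712];f=[101,171,196,266,315,386,459,529,627,696]
k=lambda u,v:(250+(u+.5)/5-.5,115+(v+.5)/5-.5)
P=[(-.03,y/1e3,.045) for y in ys]+[(.03,y/1e3,.045) for y in ys]
uv=[k(u,153) for u in n]+[k(u,453) for u in f]
x,r=fitpose(c,P,uv,[.565,.15,.29]);print(x,np.degrees(x[2]),np.round(r,1).reshape(-1,2).tolist())
B=[(-.045,-.07,.01),(-.045,.07,.01)];print([proj(c,p) for p in B])
step(s,[.548,-.083,.25],-4.4)
E
```

```text
[0.56342419 0.1515784  0.2980321 ] 17.075981618816467 [[-0.0, 0.5], [-0.4, 0.4], [-0.2, 0.4], [-0.8, 0.4], [0.0, 0.4], [0.2, 0.4], [0.5, 0.3], [0.7, 0.3], [0.6, 0.3], [0.2, 0.2], [0.3, -0.3], [0.1, -0.4], [0.0, -0.4], [-0.1, -0.4], [-0.0, -0.4], [-0.4, -0.4], [-0.1, -0.4], [-0.3, -0.4], [-0.1, -0.4], [-0.0, -0.5]]
[(np.float64(267.8287027987691), np.float64(-1059.3747869523675)), (np.float64(514.9570009789829), np.float64(-910.2922390075303))]
shift [ 0.2749 -0.7162 -0.007 ] turn [-0.0042  0.0057  0.4737]
```

Rack sits at (0.5634, 0.1516), yaw 17.1°, in agreement with the top camera to 2 mm. Next, over the plate.

step_arm --pt "0.275 -0.716 0 0 0 0.475 -1" --pt "0.275 -0.716 0 0 0 0.475 -1" --pt "0.275 -0.716 0 0 0 0.475 -1" --pt "0.275 -0.716 0 0 0 0.475 -1" --pt "0.275 -0.716 0 0 0 0.475 -1" --pt "0.275 -0.716 0 0 0 0.475 -1" --pt "0.275 -0.716 0 0 0 0.475 -1" --pt "0.275 -0.716 0 0 0 0.475 -1"

```text
time_s: 2.2
position: [0.5428, -0.0773, 0.2472]
tcp_rot: [[-0.997, 0.075, -0.001], [0.075, 0.997, 0.001], [0.001, 0.001, -1.0]]
force: [-0.4, 0.5, 0.6]
opening: 1.001
grasp_force: 0.0
```

```bash
python3 - <<'E'
from rig import *
from h import *
import cv2,pickle
capture('wrist');s=read_state();c=capture('wrist');print(s['time_s'],s['position'],np.round(s['tcp_rot'],4).tolist(),np.abs(s['qvel']).max())
pickle.dump((s,c),open('w3.pkl','wb'))
a=cv2.resize(c['image'][80:280,210:410],None,fx=3,fy=3,interpolation=cv2.INTER_CUBIC)[:,:,::-1]
cv2.imwrite('pics/w3.png',cv2.convertScaleAbs(a,alpha=1.2))
E
```

```text
2.25 [ 0.5428575  -0.07623931  0.24723829] [[-0.9973, 0.0733, -0.0013], [0.0733, 0.9973, 0.0014], [0.0014, 0.0013, -1.0]] 1.6133128275902509
```

View pics/w3.png

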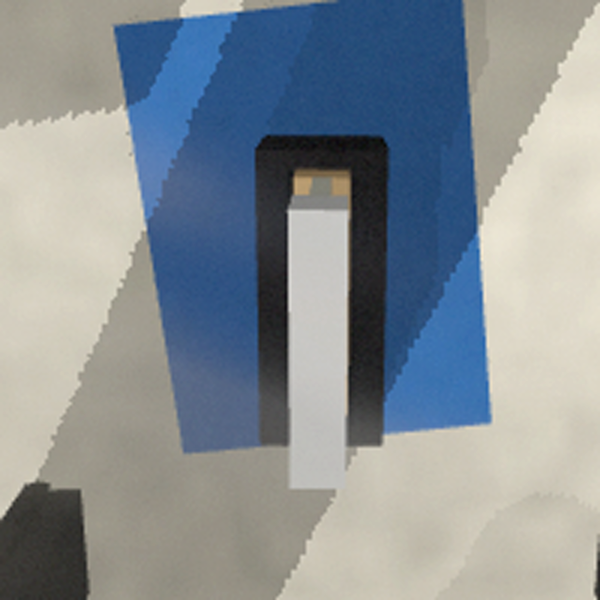

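Rail top corners in the crop are (288,209), (350,209), (346,488) and (290,488); the tan coat shows at its near end.

```bash
python3 - <<'E'
from rig import *
from h import *
import pickle
s,c=pickle.load(open('w3.pkl','rb'));c=wcam(s,c)
k=lambda u,v:(210+(u+.5)/3-.5,80+(v+.5)/3-.5)
P=[(-.04,-.008,.1065),(-.04,.008,.1065),(.04,.008,.1065),(.04,-.008,.1065)]
x,r=fitpose(c,P,[k(*p) for p in[(288,209),(350,209),(346,488),(290,488)]],[.546,-.083,-.07]);print(x,np.degrees(x[2]),np.round(r,1))
x2,r=fitpose(c,[(-.05,-.021,.046),(-.05,.021,.046)],[k(*p) for p in[(257,150),(387,150)]],x);print('stand',x2,np.degrees(x2[2]))
s=read_state();print(s['time_s'],s['position'])
step(s,[x[0],x[1],.15],np.degrees(x[2]))
E
```

```text
[ 0.54505886 -0.08267129 -0.08264183] -4.7350282957295855 [ 0.2 -0.1 -0.2  0.1  0.   0.1  0.  -0.1]
stand [ 0.54677794 -0.08253381 -0.07299943] -4.182559185978608
2.3 [ 0.54297357 -0.07566483  0.24726632]
shift [-0.009  -0.0232  0.3242] turn [ 0.0015 -0.0017  0.0135]
```

step_arm --pt "-0.008 -0.0235 0.1 0 0 0.01 -1" --pt "-0.008 -0.0235 0.2 0 0 0.01 -1" --pt "-0.008 -0.0235 0.3 0 0 0.01 -1" --pt "-0.008 -0.0235 0.32 0 0 0.01 -1" --pt "-0.008 -0.0235 0.32 0 0 0.01 -1" --pt "-0.008 -0.0235 0.32 0 0 0.01 -1"

```text
time_s: 2.8
position: [0.5459, -0.0834, 0.1521]
tcp_rot: [[-0.997, 0.079, 0.0], [0.079, 0.997, 0.0], [-0.0, 0.0, -1.0]]
force: [0.6, -0.8, -0.2]
opening: 1.001
grasp_force: 0.0
```

```bash
python3 - <<'E'
from rig import *
from h import *
s=read_state();print(s['time_s'],s['position']);step(s,[.5452,-.0827,.0995],-4.5)
E
```

```text
2.8 [ 0.54591699 -0.08338282  0.1520623 ]
shift [0.0026 0.0021 0.1752] turn [ 0.0001  0.0002 -0.0005]
```

step_arm --pt "0.002 0.002 0.06 0 0 0 -1" --pt "0.002 0.002 0.12 0 0 0 -1" --pt "0.002 0.002 0.16 0 0 0 -1" --pt "0.002 0.002 0.175 0 0 0 -1" --pt "0.002 0.002 0.175 0 0 0 -1" --pt "0.002 0.002 0.175 0 0 0 -1" --pt "0.002 0.002 0.175 0 0 0 -1" --pt "0.002 0.002 0.175 0 0 0 -1"

```text
time_s: 3.47
position: [0.5458, -0.0841, 0.1003]
tcp_rot: [[-0.997, 0.081, 0.002], [0.081, 0.997, -0.001], [-0.002, -0.001, -1.0]]
force: [-0.3, 0.0, 0.7]
opening: 0.998
grasp_force: 0.0
```

step_arm --pt "0 0 0 0 0 0 0.3" --pt "0 0 0 0 0 0 1" --pt "0 0 0 0 0 0 1" --pt "0 0 0 0 0 0 1" --pt "0 0 0 0 0 0 1" --pt "0 0 0 0 0 0 1" --pt "0 0 0 0 0 0 1" --pt "0 0 0 0 0 0 1"

```text
time_s: 4.13
position: [0.5449, -0.0838, 0.099]
tcp_rot: [[-0.997, 0.081, -0.0], [0.081, 0.997, 0.0], [0.0, 0.0, -1.0]]
force: [0.1, 0.4, -0.5]
opening: 0.478
grasp_force: 0.0
```

step_arm --pt "0 0 0 0 0 0 1" --pt "0 0 0 0 0 0 1" --pt "0 0 0 0 0 0 1" --pt "0 0 0 0 0 0 1" --pt "0 0 0 0 0 0 1" --pt "0 0 0 0 0 0 1" --pt "0 0 0 0 0 0 1" --pt "0 0 0 0 0 0 1"

```text
time_s: 4.8
position: [0.5449, -0.0838, 0.099]
tcp_rot: [[-0.997, 0.081, -0.0], [0.081, 0.997, 0.0], [0.0, 0.0, -1.0]]
force: [0.4, -0.4, -0.8]
opening: 0.181
grasp_force: 30.0
```

step_arm --pt "0 0 -0.03 0 0 0 1" --pt "0 0 -0.08 0 0 0 1" --pt "0 0 -0.14 0 0 0 1" --pt "0 0 -0.2 0 0 0 1" --pt "0 0 -0.26 0 0 0 1" --pt "0 0 -0.28 0 0 0 1" --pt "0 0 -0.28 0 0 0 1" --pt "0 0 -0.28 0 0 0 1"

```text
time_s: 5.47
position: [0.5446, -0.0837, 0.1831]
tcp_rot: [[-0.997, 0.081, -0.0], [0.081, 0.997, -0.0], [0.0, -0.0, -1.0]]
force: [0.3, -0.7, -1.4]
opening: 0.178
grasp_force: 30.0
```

```bash
cat >> h.py <<'E'
RX,RY,RYAW=.56342,.15158,17.08
def slot(y,x=0):
    a=np.radians(RYAW);return [RX+np.cos(a)*x-np.sin(a)*y,RY+np.sin(a)*x+np.cos(a)*y]
def rackpos(s):
    a=np.radians(RYAW);d=np.array(s['position'][:2])-[RX,RY]
    return np.array([np.cos(a)*d[0]+np.sin(a)*d[1],-np.sin(a)*d[0]+np.cos(a)*d[1]])
E
python3 - <<'E'
from rig import *
from h import *
s=read_state();print(s['time_s'],s['position'],s['force'],s['opening']);step(s,slot(-.0435)+[.18],RYAW)
E
```

```text
5.4667 [ 0.54461915 -0.0837481   0.18306768] [ 0.30310411 -0.72531175 -1.37126343] 0.17760056888797465
shift [-0.0528  0.6522  0.0102] turn [-0.     -0.     -0.4824]
```

step_arm --pt "-0.006 0.08 0 0 0 -0.06 1" --pt "-0.013 0.18 0 0 0 -0.14 1" --pt "-0.022 0.29 0 0 0 -0.22 1" --pt "-0.03 0.4 0 0 0 -0.3 1" --pt "-0.04 0.5 0 0 0 -0.37 1" --pt "-0.047 0.58 0 0 0 -0.43 1" --pt "-0.051 0.63 0 0 0 -0.47 1" --pt "-0.053 0.652 0 0 0 -0.482 1"

```text
time_s: 6.13
position: [0.5756, 0.1122, 0.1813]
tcp_rot: [[-0.955, -0.297, -0.003], [-0.297, 0.955, 0.001], [0.003, 0.001, -1.0]]
force: [-0.1, -1.0, -1.2]
opening: 0.181
grasp_force: 30.0
```

step_arm --pt "0 0 0.02 0 0 0 1" --pt "0 0 0.04 0 0 0 1" --pt "0 0 0.06 0 0 0 1" --pt "0 0 0.08 0 0 0 1" --pt "0 0 0.08 0 0 0 1" --pt "0 0 0.08 0 0 0 1" --pt "0 0 0.08 0 0 0 1" --pt "0 0 0.08 0 0 0 1"

```text
time_s: 6.8
position: [0.5768, 0.1095, 0.1594]
tcp_rot: [[-0.956, -0.293, 0.001], [-0.293, 0.956, -0.0], [-0.001, -0.0, -1.0]]
force: [0.4, 0.5, -1.3]
opening: 0.18
grasp_force: 30.0
```

```bash
python3 - <<'E'
from rig import *
from h import *
import cv2,pickle
s=read_state();c=capture('wrist');print(s['time_s'],s['position'],s['force'],s['opening'],rackpos(s));step(s,slot(-.0435)+[.1475],RYAW)
pickle.dump((s,c),open('w4.pkl','wb'))
a=cv2.resize(c['image'][80:280,220:420],None,fx=3,fy=3,interpolation=cv2.INTER_CUBIC)[:,:,::-1]
cv2.imwrite('pics/w4.png',cv2.convertScaleAbs(a,alpha=1.2))
E
```

```text
6.8 [0.57683531 0.10946529 0.15936916] [ 0.3920082   0.51682923 -1.31222324] 0.18006993226437853 [ 0.00045426 -0.04419743]
shift [0.0015 0.0023 0.0396] turn [-0.0003  0.0009 -0.0012]
```

View pics/w4.png

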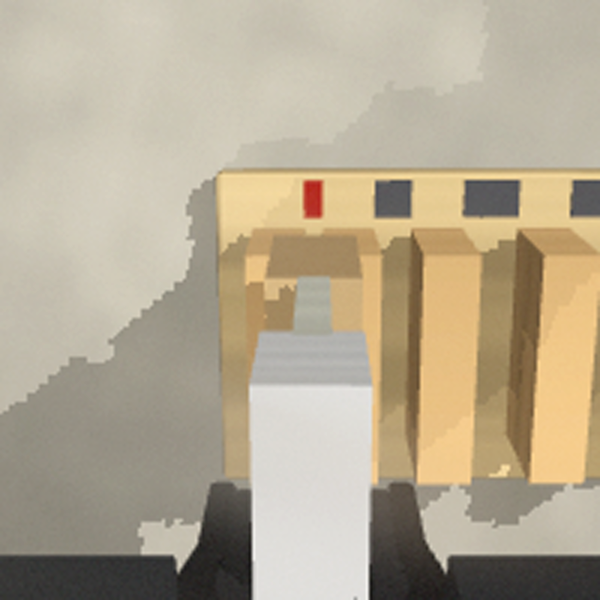

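The held plate sits over slot 1: bottom-edge centre at crop column 314, red mark at 313. I lower it, then touch down slowly.

step_arm --pt "0.001 0.002 0.012 0 0 0 1" --pt "0.001 0.002 0.025 0 0 0 1" --pt "0.001 0.002 0.036 0 0 0 1" --pt "0.001 0.002 0.042 0 0 0 1" --pt "0.001 0.002 0.045 0 0 0 1" --pt "0.001 0.002 0.045 0 0 0 1" --pt "0.001 0.002 0.045 0 0 0 1" --pt "0.001 0.002 0.045 0 0 0 1"

```text
time_s: 7.52
position: [0.5762, 0.1103, 0.1456]
tcp_rot: [[-0.956, -0.293, 0.0], [-0.293, 0.956, 0.0], [-0.0, -0.0, -1.0]]
force: [-1.0, -0.0, -1.3]
opening: 0.181
grasp_force: 30.0
```

step_arm --pt "0 0 0.0025 0 0 0 1" --pt "0 0 0.005 0 0 0 1" --pt "0 0 0.0075 0 0 0 1" --pt "0 0 0.01 0 0 0 1" --pt "0 0 0.0125 0 0 0 1"

```text
time_s: 7.93
position: [0.576, 0.1103, 0.1417]
tcp_rot: [[-0.956, -0.293, -0.0], [-0.293, 0.956, 0.0], [0.0, 0.0, -1.0]]
force: [0.7, 0.3, -1.7]
opening: 0.179
grasp_force: 30.0
```

step_arm --pt "0 0 0.0025 0 0 0 1" --pt "0 0 0.005 0 0 0 1" --pt "0 0 0.0065 0 0 0 1"

```text
time_s: 8.18
position: [0.576, 0.1103, 0.1397]
tcp_rot: [[-0.956, -0.293, -0.0], [-0.293, 0.956, -0.0], [0.0, 0.0, -1.0]]
force: [0.1, -0.3, -1.6]
opening: 0.18
grasp_force: 30.0
```

Bottom edge should be about 1.5 mm above the fins. Continuing in short steps.

step_arm --pt "0 0 0.002 0 0 0 1" --pt "0 0 0.004 0 0 0 1" --pt "0 0 0.006 0 0 0 1"

```text
time_s: 8.43
position: [0.5761, 0.1103, 0.138]
tcp_rot: [[-0.956, -0.293, 0.0], [-0.293, 0.956, -0.0], [-0.0, -0.0, -1.0]]
force: [-0.7, 0.5, 1.8]
opening: 0.184
grasp_force: 30.0
```

step_arm --pt "0 0 0.002 0 0 0 1" --pt "0 0 0.004 0 0 0 1"

```text
time_s: 8.6
position: [0.5762, 0.1104, 0.138]
tcp_rot: [[-0.956, -0.294, 0.001], [-0.294, 0.956, -0.0], [-0.0, -0.0, -1.0]]
force: [-2.7, -0.1, 9.9]
opening: 0.181
grasp_force: 30.0
```

Touchdown at 11 N with the bottom level with the fin tops, so slot 1 refuses the plate. Lift, then shift to slot 2.

step_arm --pt "0 0 -0.012 0 0 0 1" --pt "0 0 -0.025 0 0 0 1" --pt "0 0.012 -0.025 0 0 0 1" --pt "0 0.03 -0.025 0 0 0 1" --pt "0 0.05 -0.025 0 0 0 1" --pt "0 0.065 -0.025 0 0 0 1" --pt "0 0.0717 -0.025 0 0 0 1" --pt "0 0.0717 -0.025 0 0 0 1"

```text
time_s: 9.27
position: [0.5693, 0.1317, 0.1441]
tcp_rot: [[-0.956, -0.294, -0.001], [-0.294, 0.956, 0.0], [0.001, 0.0, -1.0]]
force: [0.3, -1.3, -1.2]
opening: 0.179
grasp_force: 30.0
```

step_arm --pt "0 0 0 0 0 0 1" --pt "0 0 0 0 0 0 1" --pt "0 0 0.0025 0 0 0 1" --pt "0 0 0.005 0 0 0 1" --pt "0 0 0.0075 0 0 0 1" --pt "0 0 0.01 0 0 0 1"

```text
time_s: 9.77
position: [0.5698, 0.1307, 0.1412]
tcp_rot: [[-0.956, -0.293, -0.0], [-0.293, 0.956, -0.0], [0.0, -0.0, -1.0]]
force: [0.9, -0.2, -1.7]
opening: 0.181
grasp_force: 30.0
```

```bash
python3 - <<'E'
from rig import *
from h import *
s=read_state();print(s['time_s'],s['position'],s['force'],rackpos(s));step(s,slot(-.022)+[.138],RYAW)
E
```

```text
9.7667 [0.56978898 0.13069154 0.14122799] [ 0.90339992 -0.22076715 -1.7210441 ] [-4.69977121e-05 -2.18377956e-02]
shift [-0.0002 -0.0005  0.0108] turn [-0.0001 -0.0001 -0.0008]
```

step_arm --pt "0 0 0.002 0 0 0 1" --pt "0 0 0.004 0 0 0 1" --pt "0 0 0.006 0 0 0 1" --pt "0 0 0.008 0 0 0 1"

```text
time_s: 10.1
position: [0.5698, 0.1309, 0.1389]
tcp_rot: [[-0.956, -0.293, 0.0], [-0.293, 0.956, -0.0], [-0.0, -0.0, -1.0]]
force: [0.4, 1.0, -1.9]
opening: 0.181
grasp_force: 30.0
```

step_arm --pt "0 0 0.002 0 0 0 1" --pt "0 0 0.004 0 0 0 1" --pt "0 0 0.005 0 0 0 1"

```text
time_s: 10.35
position: [0.5699, 0.1309, 0.138]
tcp_rot: [[-0.956, -0.293, 0.0], [-0.293, 0.956, 0.0], [-0.0, -0.0, -1.0]]
force: [-1.5, -0.2, 3.8]
opening: 0.179
grasp_force: 30.0
```

step_arm --pt "0 0 0.001 0 0 0 1" --pt "0 0 0.001 0 0 0 1"

```text
time_s: 10.52
position: [0.5699, 0.1309, 0.138]
tcp_rot: [[-0.956, -0.293, 0.001], [-0.293, 0.956, 0.0], [-0.001, -0.0, -1.0]]
force: [-1.3, 0.2, 5.0]
opening: 0.182
grasp_force: 30.0
```

step_arm --pt "0 0 -0.012 0 0 0 1" --pt "0 0 -0.024 0 0 0 1" --pt "0 0.015 -0.024 0 0 0 1" --pt "0 0.035 -0.024 0 0 0 1" --pt "0 0.06 -0.024 0 0 0 1" --pt "0 0.08 -0.024 0 0 0 1" --pt "0 0.088 -0.024 0 0 0 1" --pt "0 0.088 -0.024 0 0 0 1"

```text
time_s: 11.18
position: [0.5614, 0.1572, 0.1441]
tcp_rot: [[-0.956, -0.295, -0.001], [-0.295, 0.956, 0.0], [0.001, 0.0, -1.0]]
force: [-0.2, 0.5, -2.0]
opening: 0.179
grasp_force: 30.0
```

step_arm --pt "0 0 0 0 0 0 1" --pt "0 0 0 0 0 0 1" --pt "0 0 0.0025 0 0 0 1" --pt "0 0 0.005 0 0 0 1" --pt "0 0 0.0075 0 0 0 1" --pt "0 0 0.01 0 0 0 1"

```text
time_s: 11.68
position: [0.5621, 0.1559, 0.1412]
tcp_rot: [[-0.956, -0.293, -0.0], [-0.293, 0.956, -0.0], [0.0, -0.0, -1.0]]
force: [0.6, 0.1, -2.2]
opening: 0.178
grasp_force: 30.0
```

```bash
python3 - <<'E'
from rig import *
from h import *
s=read_state();print(s['time_s'],s['position'],s['force'],rackpos(s));step(s,slot(.0045)+[.138],RYAW)
E
```

```text
11.6833 [0.56206716 0.1559127  0.14123531] [ 0.59024664  0.07414533 -2.23403637] [-2.06298130e-05  4.53894326e-03]
shift [-0.0001 -0.0001  0.0108] turn [-0.     -0.0001 -0.0009]
```

step_arm --pt "0 0 0.002 0 0 0 1" --pt "0 0 0.004 0 0 0 1" --pt "0 0 0.006 0 0 0 1" --pt "0 0 0.008 0 0 0 1"

```text
time_s: 12.02
position: [0.562, 0.1561, 0.1389]
tcp_rot: [[-0.956, -0.293, -0.0], [-0.293, 0.956, -0.0], [0.0, 0.0, -1.0]]
force: [0.5, 0.9, -1.8]
opening: 0.18
grasp_force: 30.0
```

step_arm --pt "0 0 0.002 0 0 0 1" --pt "0 0 0.004 0 0 0 1" --pt "0 0 0.006 0 0 0 1" --pt "0 0 0.006 0 0 0 1"

```text
time_s: 12.35
position: [0.5622, 0.1562, 0.1379]
tcp_rot: [[-0.956, -0.294, 0.001], [-0.294, 0.956, -0.0], [-0.001, -0.0, -1.0]]
force: [-0.8, 0.2, 4.4]
opening: 0.18
grasp_force: 30.0
```

Slots 2 and 3 also refuse at the fin tops. On to slot 4, with a visual alignment check before letting it in.

step_arm --pt "0 0 -0.012 0 0 0 1" --pt "0 0 -0.024 0 0 0 1" --pt "0 0.015 -0.024 0 0 0 1" --pt "0 0.04 -0.024 0 0 0 1" --pt "0 0.07 -0.024 0 0 0 1" --pt "0 0.095 -0.024 0 0 0 1" --pt "0 0.105 -0.024 0 0 0 1" --pt "0 0.105 -0.024 0 0 0 1"

```text
time_s: 13.02
position: [0.5521, 0.1875, 0.1442]
tcp_rot: [[-0.955, -0.295, -0.001], [-0.295, 0.955, 0.0], [0.001, 0.0, -1.0]]
force: [-0.2, 0.1, -2.6]
opening: 0.178
grasp_force: 30.0
```

step_arm --pt "0 0 0 0 0 0 1" --pt "0 0 0 0 0 0 1" --pt "0 0 0 0 0 0 1" --pt "0 0 0 0 0 0 1"

```text
time_s: 13.35
position: [0.5529, 0.1859, 0.1443]
tcp_rot: [[-0.956, -0.293, 0.0], [-0.293, 0.956, -0.0], [-0.0, -0.0, -1.0]]
force: [-0.7, 0.4, -1.8]
opening: 0.183
grasp_force: 30.0
```

```bash
python3 - <<'E'
from rig import *
from h import *
import cv2,pickle
s=read_state();c=capture('wrist');print(s['time_s'],s['position'],s['force'],rackpos(s));step(s,slot(.036)+[.138],RYAW)
pickle.dump((s,c),open('w5.pkl','wb'))
a=cv2.resize(c['image'][110:230,260:390],None,fx=5,fy=5,interpolation=cv2.INTER_CUBIC)[:,:,::-1]
cv2.imwrite('pics/w5.png',cv2.convertScaleAbs(a,alpha=1.2))
E
```

```text
13.35 [0.55294421 0.18592389 0.14434477] [-0.74252202  0.36812167 -1.76093627] [7.32648350e-05 3.59059795e-02]
shift [0.0002 0.0003 0.0211] turn [-0.0001  0.0001 -0.001 ]
```

View pics/w5.png

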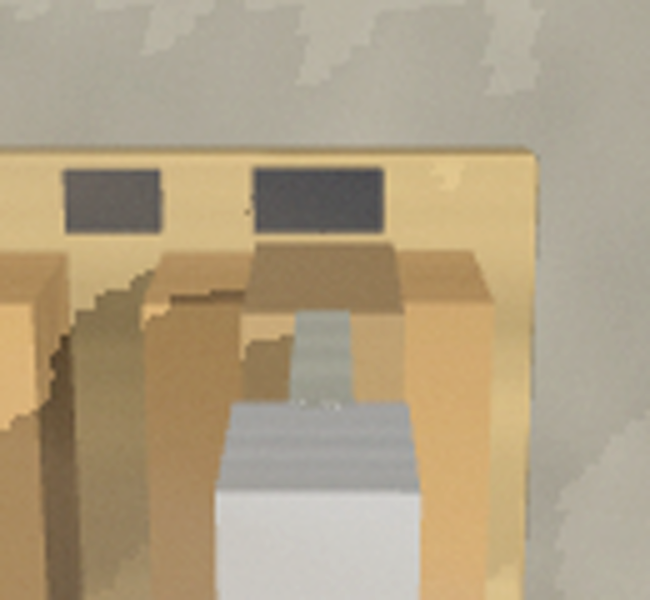

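Plate bottom edge spans columns 248–396 (centre 322) and slot 4's outer fin edges are at 143 and 492 (centre 317.5), so the plate is about 0.5 mm too far toward +y. I correct that and descend slowly.

step_arm --pt "0 -0.0013 0.003 0 0 0 1" --pt "0 -0.0013 0.006 0 0 0 1" --pt "0 -0.0013 0.009 0 0 0 1" --pt "0 -0.0013 0.012 0 0 0 1" --pt "0 -0.0013 0.015 0 0 0 1" --pt "0 -0.0013 0.017 0 0 0 1"

```text
time_s: 13.9
position: [0.5528, 0.1858, 0.1391]
tcp_rot: [[-0.956, -0.293, -0.0], [-0.293, 0.956, -0.0], [0.0, 0.0, -1.0]]
force: [0.5, 0.2, -1.4]
opening: 0.179
grasp_force: 30.0
```

step_arm --pt "0 0 0.002 0 0 0 1" --pt "0 0 0.004 0 0 0 1" --pt "0 0 0.006 0 0 0 1" --pt "0 0 0.008 0 0 0 1"

```text
time_s: 14.23
position: [0.5529, 0.1859, 0.1368]
tcp_rot: [[-0.956, -0.293, 0.0], [-0.293, 0.956, 0.0], [-0.0, 0.0, -1.0]]
force: [-0.6, -0.5, -2.0]
opening: 0.182
grasp_force: 30.0
```

step_arm --pt "0 0 0.002 0 0 0 1" --pt "0 0 0.004 0 0 0 1" --pt "0 0 0.006 0 0 0 1"

```text
time_s: 14.48
position: [0.5529, 0.1859, 0.135]
tcp_rot: [[-0.956, -0.293, 0.0], [-0.293, 0.956, -0.0], [-0.0, -0.0, -1.0]]
force: [-0.1, -0.1, -1.4]
opening: 0.181
grasp_force: 30.0
```

It enters freely. Continuing down.

step_arm --pt "0 0 0.003 0 0 0 1" --pt "0 0 0.006 0 0 0 1" --pt "0 0 0.009 0 0 0 1" --pt "0 0 0.012 0 0 0 1" --pt "0 0 0.015 0 0 0 1" --pt "0 0 0.018 0 0 0 1" --pt "0 0 0.021 0 0 0 1" --pt "0 0 0.024 0 0 0 1"

```text
time_s: 15.15
position: [0.5529, 0.1859, 0.1277]
tcp_rot: [[-0.956, -0.293, 0.0], [-0.293, 0.956, 0.0], [-0.0, 0.0, -1.0]]
force: [-0.2, 0.5, -1.7]
opening: 0.184
grasp_force: 30.0
```

step_arm --pt "0 0 0.003 0 0 0 1" --pt "0 0 0.006 0 0 0 1" --pt "0 0 0.009 0 0 0 1" --pt "0 0 0.012 0 0 0 1" --pt "0 0 0.015 0 0 0 1" --pt "0 0 0.018 0 0 0 1" --pt "0 0 0.021 0 0 0 1" --pt "0 0 0.024 0 0 0 1"

```text
time_s: 15.82
position: [0.5529, 0.1858, 0.1206]
tcp_rot: [[-0.956, -0.293, 0.0], [-0.293, 0.956, -0.0], [-0.0, -0.0, -1.0]]
force: [-0.5, 0.4, -1.9]
opening: 0.18
grasp_force: 30.0
```

step_arm --pt "0 0 0.003 0 0 0 1" --pt "0 0 0.006 0 0 0 1" --pt "0 0 0.009 0 0 0 1" --pt "0 0 0.012 0 0 0 1" --pt "0 0 0.015 0 0 0 1" --pt "0 0 0.018 0 0 0 1" --pt "0 0 0.021 0 0 0 1" --pt "0 0 0.024 0 0 0 1"

```text
time_s: 16.48
position: [0.5529, 0.1859, 0.1133]
tcp_rot: [[-0.956, -0.293, -0.0], [-0.293, 0.956, -0.0], [0.0, 0.0, -1.0]]
force: [-0.3, -0.2, -2.3]
opening: 0.181
grasp_force: 30.0
```

step_arm --pt "0 0 0.003 0 0 0 1" --pt "0 0 0.006 0 0 0 1" --pt "0 0 0.009 0 0 0 1" --pt "0 0 0.012 0 0 0 1" --pt "0 0 0.015 0 0 0 1" --pt "0 0 0.018 0 0 0 1" --pt "0 0 0.021 0 0 0 1" --pt "0 0 0.024 0 0 0 1"

```text
time_s: 17.15
position: [0.5529, 0.1859, 0.1062]
tcp_rot: [[-0.956, -0.293, -0.0], [-0.293, 0.956, 0.0], [0.0, 0.0, -1.0]]
force: [0.1, -0.2, -1.6]
opening: 0.186
grasp_force: 30.0
```

step_arm --pt "0 0 0.002 0 0 0 1" --pt "0 0 0.004 0 0 0 1" --pt "0 0 0.006 0 0 0 1" --pt "0 0 0.008 0 0 0 1"

```text
time_s: 17.48
position: [0.5529, 0.1859, 0.1038]
tcp_rot: [[-0.956, -0.293, 0.0], [-0.293, 0.956, 0.0], [-0.0, -0.0, -1.0]]
force: [0.3, 0.4, -1.3]
opening: 0.181
grasp_force: 30.0
```

step_arm --pt "0 0 0.002 0 0 0 1" --pt "0 0 0.003 0 0 0 1" --pt "0 0 0.003 0 0 0 1"

```text
time_s: 17.73
position: [0.5529, 0.1859, 0.103]
tcp_rot: [[-0.956, -0.293, -0.0], [-0.293, 0.956, -0.0], [0.0, -0.0, -1.0]]
force: [0.0, -0.5, -0.5]
opening: 0.176
grasp_force: 30.0
```

step_arm --pt "0 0 0.002 0 0 0 1" --pt "0 0 0.003 0 0 0 1" --pt "0 0 0.003 0 0 0 1"

```text
time_s: 17.98
position: [0.5529, 0.1859, 0.103]
tcp_rot: [[-0.956, -0.294, 0.0], [-0.294, 0.956, 0.0], [-0.0, -0.0, -1.0]]
force: [-0.9, -0.4, 4.4]
opening: 0.177
grasp_force: 29.9
```

Home on the base (z 0.103, 5 N). Release.

step_arm --pt "0 0 -0.002 0 0 0 1" --pt "0 0 -0.002 0 0 0 0.5" --pt "0 0 -0.002 0 0 0 0.2" --pt "0 0 -0.002 0 0 0 0" --pt "0 0 -0.002 0 0 0 0" --pt "0 0 -0.002 0 0 0 0" --pt "0 0 -0.002 0 0 0 0" --pt "0 0 -0.002 0 0 0 0"

```text
time_s: 18.65
position: [0.5529, 0.1858, 0.1026]
tcp_rot: [[-0.956, -0.293, -0.0], [-0.293, 0.956, -0.0], [0.0, -0.0, -1.0]]
force: [-0.4, 0.1, -0.0]
opening: 0.488
grasp_force: 0.0
```

step_arm --pt "0 0 0 0 0 0 -0.2" --pt "0 0 0 0 0 0 -0.2" --pt "0 0 -0.02 0 0 0 -0.2" --pt "0 0 -0.05 0 0 0 -0.2" --pt "0 0 -0.1 0 0 0 -0.2" --pt "0 0 -0.16 0 0 0 -0.2" --pt "0 0 -0.22 0 0 0 -0.2" --pt "0 0 -0.28 0 0 0 -0.2"

```text
time_s: 19.32
position: [0.553, 0.1859, 0.1884]
tcp_rot: [[-0.956, -0.293, 0.001], [-0.293, 0.956, 0.0], [-0.001, -0.0, -1.0]]
force: [0.5, 0.1, 1.3]
opening: 0.601
grasp_force: 0.0
```

step_arm --pt "0.1 0 -0.1 0 0 0 -0.2" --pt "0.2 0 -0.2 0 0 0 -0.2" --pt "0.2 0 -0.2 0 0 0 -0.2" --pt "0.2 0 -0.2 0 0 0 -0.2" --pt "0.2 0 -0.2 0 0 0 -0.2"

```text
time_s: 19.73
position: [0.4962, 0.1683, 0.2475]
tcp_rot: [[-0.956, -0.293, 0.003], [-0.293, 0.956, 0.0], [-0.003, -0.0, -1.0]]
force: [-0.0, -0.1, -0.8]
opening: 0.595
grasp_force: 0.0
```

```bash
python3 - <<'E'
from rig import *
import cv2,numpy as np
s=read_state();print(s['time_s'],s['position'],s['force'],s['opening'])
b=capture('wrist')['image'];a=capture('scene')['image'][140:300,240:440]
a=cv2.resize(a,(500,400));b=cv2.resize(b[:,150:470],None,fx=.9,fy=1)[:, :300]
cv2.imwrite('pics/end.png',cv2.convertScaleAbs(np.hstack([a,cv2.resize(b,(300,400))])[:,:,::-1],alpha=1.3))
E
```

```text
19.7333 [0.49617176 0.16833456 0.24750607] [-0.04704031 -0.1203205  -0.8224365 ] 0.5948103430649518
```

View pics/end.png

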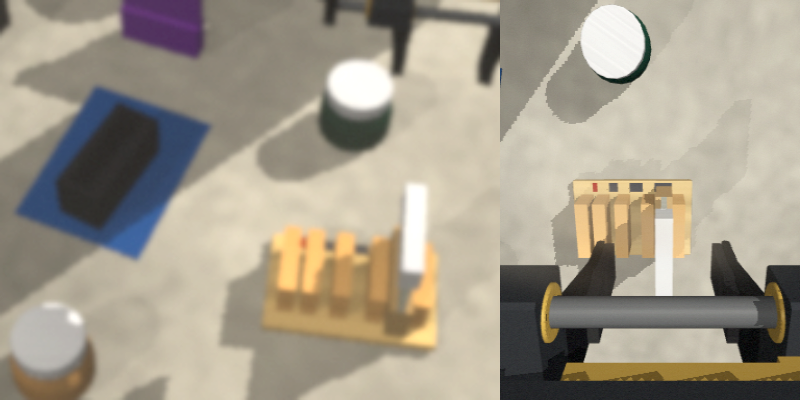

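The plate stands upright in the widest slot (left half at (412,240)), the stand is empty, the jars are where they were, and the gripper is clear. Handing in.

```bash
python3 -c "
from rig import *
print(hand_in())"
```

```text
the job is handed in; nothing more can be done
None
```

I filed the sand-coated plate from the blue pad in slot 4 (20 mm): slots 1 to 3 each refused it at a touchdown of 5–11 N, and it now stands home on the base, upright and released. I handed the job in at about 20 s, and no verdict came back.

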